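Lower the two yellow stops on the welding fixture

ROBOT

A 6-joint arm with a two-finger parallel gripper is mounted at the origin on the work surface. World frame = base frame: x ahead of the robot, y to its left, z up, the work surface at z = 0. Lengths are in m, angles in degrees, forces in N, time in s.
With the tool pointing down it reaches from about 0.275 to 0.725 m from the base axis. Payload 5.6 kg.
Tool frame: the origin (TCP) lies at the very end of the fingers, on their centre line; the grasp point (between the pads) lies 19 mm behind it; z points along the fingers, y is the line along which they close (so a half turn about z gives the same grasp; the last joint's range is limited). The gripper opens to 85 mm and grips with 20 to 120 N. Pads are 22 mm wide; open, the fingers measure 114 mm over their backs; the gripper's body (76 mm by 85 mm) begins 54 mm behind the grasp point. The pads swing forward as they close: fully open they stand 13 mm farther back than shut.
Start: joints at [-46.834, 14.616, 6.199, 0, -81.583, -16.306], TCP at [0.249, -0.491, 0.231] pointing down, gripper open.
Joint ranges: [-168.99, 168.99], [-69.2, 112.95], [-62.41, 85.93], [-164.36, 98.24], [-168.68, -3.75], [-174.98, 174.98]. Speed limits (degrees/s): [147.25, 147.25, 180, 180, 180, 180].

INTERFACE

Orientations are given as a 3x3 rotation matrix whose columns are the frame's x, y, z axes.
In Python, from workcell import robot gives the robot as it stands.
- The arm moves only by the tool step_arm, never from a script. Its argument "series" is a list of rows, each a list of 7 numbers: the turn, a rotation vector about the tool's x, y, z in degrees, then the shift along the tool's x, y, z in cm, then the opening, from -1 (shut) to 1 (fully open). A call has 1 to 12 rows; each row shifts and turns the commanded pose from where the row before left it, along the tool's axes as they then stand; what a row does not reach is not made up. A row lasts 1/8 s, in which the tool goes at most 62.5 mm and 10.7 degrees, less where a joint would pass 70% of its speed; a pose out of reach is approached as far as the arm can. A call is refused whole if a number of a shift passes 6.25 or a number of a turn 10.7, either way. A call with a gripper value outside its range is refused whole. The fingers move at their own pace and stop on an object; "grip_force" is the grip in N (left out, the last holds). Time passes only in rows, so rows that do not move let the fingers close. It gives the time, the measured TCP pose, the force, the opening and the grip force at its end, in the units of the state.
- robot.get_obs(): the state, without advancing time (a new reading comes with each control period).
- robot.camera(name): name is "scene" or "top"; returns the picture (400x640x3 uint8, red, green, blue); there is no depth.
- robot.get_calibration(name): a dict with "camera_matrix" (3x3 intrinsics, pixels), "distortion" ([k1, k2, p1, p2, k3] as OpenCV has them; the pictures are not rectified), "R" (3x3) and "t" (3): a world point X has camera coordinates R X + t. Camera axes: x right, y down, z forward; pixel columns grow to the right and rows downward; lengths in m; the calibration is good to about 2 mm. A picture is of the moment at which its call begins. get_calibration takes no time and is no camera call.
- robot.sign_off(): hands the job in; it is judged then, once.
The state is a dict: "t": time; "q": joint angles; "qd": joint speeds; "joint_torque": joint torques, N m; "tcp_pos": TCP position; "eef_rot": TCP orientation; "force": force on the tool from outside, world axes, zero at the start; "ft_torque": the same for the moment, N m; "gripper_width": finger opening in m; "finger_force": force on a finger pad.
Only numpy, scipy, OpenCV 4.12 (cv2) and the standard library are available. Lean on these libraries where they do the work, as an engineer would, in place of code of your own. Each camera call takes 0.05 s, during which the arm holds its last target. There are 200 camera calls.

TASK

The next tube has to slide across the welding fixture, so press the two stops with yellow pins all the way down with your fingertips, gently and without lifting or shifting their blocks, and take the hand away. Leave the stops with red, blue and green pins untouched, and the tube offcut, the hammer and the wrench too.

Things in the scene. Friction and masses are not known exactly. Their poses are not given: they have to be found in the camera images.
- yellow_a: Loose stop that stands by its own weight, one of the two stops to lower: a black block 56 x 56 mm and 30 mm high (about 0.6 kg) with a yellow round pin, 28 mm across, in the middle of its top. Origin: centre of the block's underside, which stands on the plate; z up, x and y along the block's sides.
- yellow_a_top (a point): Centre of the flat top face of the yellow pin on yellow_a; it goes down with the pin. With the pin fully up it is 47 mm above the block's underside, fully down 32 mm.
- yellow_a_pin (a joint): How far the yellow pin of yellow_a is pressed down, m: 0 fully up (17 mm proud of the block), 0.015 fully down on a hard stop (2 mm proud). It starts between 0 and 0.004. It slides straight down with about 3 N of friction, has no spring, and stays where it is left.
- yellow_b: Loose stop that stands by its own weight, one of the two stops to lower: a black block 56 x 56 mm and 30 mm high (about 0.6 kg) with a yellow round pin, 28 mm across, in the middle of its top. Origin: centre of the block's underside, which stands on the plate; z up, x and y along the block's sides.
- yellow_b_top (a point): Centre of the flat top face of the yellow pin on yellow_b; it goes down with the pin. With the pin fully up it is 47 mm above the block's underside, fully down 32 mm.
- yellow_b_pin (a joint): How far the yellow pin of yellow_b is pressed down, m: 0 fully up (17 mm proud of the block), 0.015 fully down on a hard stop (2 mm proud). It starts between 0 and 0.004. It slides straight down with about 3 N of friction, has no spring, and stays where it is left.
- red: Loose stop that stands by its own weight, to be left alone: a black block 56 x 56 mm and 30 mm high (about 0.6 kg) with a red round pin, 28 mm across, in the middle of its top. Origin: centre of the block's underside, which stands on the plate; z up, x and y along the block's sides.
- red_top (a point): Centre of the flat top face of the red pin on red; it goes down with the pin. With the pin fully up it is 47 mm above the block's underside, fully down 32 mm.
- red_pin (a joint): How far the red pin of red is pressed down, m: 0 fully up (17 mm proud of the block), 0.015 fully down on a hard stop (2 mm proud). It starts between 0 and 0.004. It slides straight down with about 3 N of friction, has no spring, and stays where it is left.
- blue: Loose stop that stands by its own weight, to be left alone: a black block 56 x 56 mm and 30 mm high (about 0.6 kg) with a blue round pin, 28 mm across, in the middle of its top. Origin: centre of the block's underside, which stands on the plate; z up, x and y along the block's sides.
- blue_top (a point): Centre of the flat top face of the blue pin on blue; it goes down with the pin. With the pin fully up it is 47 mm above the block's underside, fully down 32 mm.
- blue_pin (a joint): How far the blue pin of blue is pressed down, m: 0 fully up (17 mm proud of the block), 0.015 fully down on a hard stop (2 mm proud). It starts between 0 and 0.004. It slides straight down with about 3 N of friction, has no spring, and stays where it is left.
- green: Loose stop that stands by its own weight, to be left alone: a black block 56 x 56 mm and 30 mm high (about 0.6 kg) with a green round pin, 28 mm across, in the middle of its top. Origin: centre of the block's underside, which stands on the plate; z up, x and y along the block's sides.
- green_top (a point): Centre of the flat top face of the green pin on green; it goes down with the pin. With the pin fully up it is 47 mm above the block's underside, fully down 32 mm.
- green_pin (a joint): How far the green pin of green is pressed down, m: 0 fully up (17 mm proud of the block), 0.015 fully down on a hard stop (2 mm proud). It starts between 0 and 0.004. It slides straight down with about 3 N of friction, has no spring, and stays where it is left.
- plate: Steel fixture plate with a pattern of holes, 250 x 420 mm, 12 mm thick, fixed to the bench. Origin: centre of its underside, on the bench top; x along the short side. The five stops and the offcut stand on it in six places, two rows of three, about 130 mm apart along x and 150 mm along y; who stands where varies.
- offcut: Loose upright offcut of square aluminium tube, 40 x 40 mm, 60 mm high, standing on the plate among the stops. Origin: centre of its underside.
- hammer: Hammer with a wooden handle, 260 mm long, 26 mm high as it lies on the bench between robot and plate, on the robot's left. Origin: centre of its underside, mid-length; x along it towards the head.
- wrench: Steel wrench, about 180 mm long, under 15 mm high as it lies on the bench between robot and plate, on the robot's right. Origin: its underside near mid-length; x along it.
Not all that is in view belongs to the job. Leave any orange or pink look-alike of the yellow_a alone.

How it is judged (in metres and radians):
At the end, for the whole second after the job is handed in: Both yellow pins are within 3 mm of fully down (joint above 0.012), their blocks at rest within 10 mm of where they stood; the other three pins are still up and their blocks within 5 mm; offcut, hammer and wrench are within 10 mm of where they were (value of joint each of yellow_a_pin, yellow_b_pin above 0.012 m and distance of each of yellow_a, yellow_b, offcut, hammer, wrench from where it was at the start of the episode below 0.01 m and linear speed of each of yellow_a, yellow_b below 0.02 m/s and value of joint each of red_pin, blue_pin, green_pin below 0.008 m and distance of each of red, blue, green from where it was at the start of the episode below 0.005 m); the robot touches nothing.
It fails at once if the robot presses a yellow stop harder than 40 N (contact force between any of the fingers, the arm and yellow_a above 40 N or contact force between any of the fingers, the arm and yellow_b above 40 N).
It fails at once if a yellow stop's block is lifted or shifted by more than 10 mm, or tipped (distance of any of yellow_a, yellow_b from where it was at the start of the episode above 0.01 m or angle between any of yellow_a, yellow_b's own z axis and vertical above 0.12 rad).
It fails at once if the robot touches the red, blue or green stop (contact force between any of the fingers, the arm and red above 0.5 N or contact force between any of the fingers, the arm and blue above 0.5 N or contact force between any of the fingers, the arm and green above 0.5 N).
It fails at once if the red, blue or green stop is moved by more than 5 mm or its pin lowered by more than 3 mm (distance of any of red, blue, green from where it was at the start of the episode above 0.005 m or distance of any of red_top, blue_top, green_top from where it was at the start of the episode above 0.003 m).
It fails at once if the offcut, hammer or wrench is pushed or moved by more than 10 mm (contact force between any of the fingers, the arm and offcut above 2 N or contact force between any of the fingers, the arm and hammer above 2 N or contact force between any of the fingers, the arm and wrench above 2 N or distance of any of offcut, hammer, wrench from where it was at the start of the episode above 0.01 m).
It also fails if it takes over 46 s, if anything falls off the work surface, if the arm or the gripper's body presses on something with over 40 N, if the wrist force passes 120 N, or if a joint passes its speed limit or range.

## Working session

There is one attempt and no reset: what is moved stays moved. The work goes in short steps, Python scripts to look and compute and a tool call to move; the robot and the scene stay as the last step left them, time stands still between calls to the robot, and variables do not carry over. Pictures are saved under pics/ and viewed, at most 10 in all, crops included, and the job is handed in when it is done.

Besides the shell and the picture viewer there is one more tool, called as name([rows], argument=value, ...), one row to a line, values as JSON. step_arm: Moves the arm, as the interface text tells. Its arguments: {"type":"object","properties":{"series":{"type":"array"},"grip_force":{"type":"number"}},"required":["series"]}

```bash
mkdir -p pics; python3 - <<'E'
from workcell import robot
import cv2,numpy as np
for n in("scene","top"):
    cv2.imwrite(f"pics/{n}0.png",robot.camera(n)[:,:,::-1])
    c=robot.get_calibration(n);print(n,np.round(-np.array(c["R"]).T@c["t"],3))
o=robot.get_obs();print(o["t"],o["tcp_pos"],np.round(o["eef_rot"],3),o["gripper_width"],o["force"])
E
```

```text
scene [1.082 0.521 0.624]
top [ 0.22  -0.064  1.534]
0.1 [ 0.2483314  -0.49025233  0.23049259] [[-0.892 -0.452 -0.001]
 [-0.452  0.892  0.001]
 [ 0.     0.002 -1.   ]] 0.08497793146121717 [ 0.10925066 -0.17923137  0.26382929]
```

View pics/scene0.png

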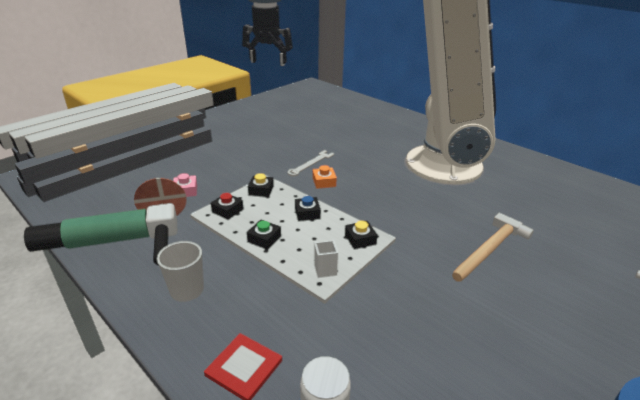

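View pics/top0.png

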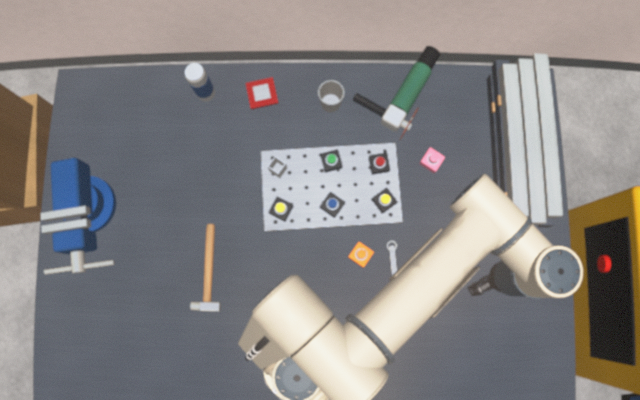

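The scene view shows the yellow pins at about (361,228) and (260,179). In the top view they are at about (281,208) and (385,200), on the robot-side row either side of blue. The orange and pink look-alikes are off the plate.

```bash
cat > h.py <<'E'
from workcell import robot
import cv2,numpy as np
def ray(n,p):
    c=robot.get_calibration(n);R=np.array(c["R"]);t=np.array(c["t"])
    u=cv2.undistortPoints(np.array([[p]],float),np.array(c["camera_matrix"]),np.array(c["distortion"]))[0,0]
    d=R.T@np.array([*u,1]);return -R.T@t,d/np.linalg.norm(d)
def plane(n,p,z):
    o,d=ray(n,p);return o+d*(z-o[2])/d[2]
def tri(a,b):
    (o1,d1),(o2,d2)=ray("top",a),ray("scene",b)
    s=np.linalg.lstsq(np.c_[d1,-d2],o2-o1,rcond=None)[0]
    A,B=o1+s[0]*d1,o2+s[1]*d2
    return (A+B)/2,np.linalg.norm(A-B)
def blobs(im,lo,hi,amin=15,amax=600):
    m=cv2.inRange(cv2.cvtColor(im,cv2.COLOR_RGB2HSV),lo,hi)
    n,_,st,ce=cv2.connectedComponentsWithStats(m)
    return [(ce[i].round(1),st[i].tolist()) for i in range(1,n) if amin<st[i,4]<amax]
E
python3 - <<'E'
from h import *
for n in("scene","top"):
    im=robot.camera(n)
    print(n,"Y",blobs(im,(24,110,120),(36,255,255)))
    for c,l,h in(("blue",(100,120,60),(120,255,255)),("green",(50,100,60),(85,255,255)),("red",(0,150,80),(6,255,255)),("orange",(7,150,120),(20,255,255))):
        for p,s in blobs(im,l,h):
            x=plane(n,p,.057); 
            if .2<x[0]<.8 and -.4<x[1]<.4: print(c,p,s,x.round(3))
E
python3 -c "
import cv2
a=cv2.imread('pics/scene0.png')[140:290,170:410];b=cv2.imread('pics/top0.png')[130:275,180:420]
import numpy as np
cv2.imwrite('pics/crop0.png',np.vstack([cv2.resize(a,None,fx=2,fy=2,interpolation=2),cv2.resize(b,None,fx=2,fy=2,interpolation=2)]))"
```

```text
scene Y [(array([259.7, 176.3]), [255, 174, 11, 6, 50]), (array([361.3, 224.5]), [355, 221, 13, 8, 82])]
blue [307.3 200.2] [302, 196, 12, 9, 76] [ 0.482 -0.086  0.057]
green [262.9 225.4] [257, 221, 13, 10, 102] [ 0.619 -0.084  0.057]
red [225.8 197.2] [220, 193, 12, 9, 80] [ 0.609 -0.23   0.057]
orange [324.1 177.4] [313, 166, 23, 22, 346] [ 0.379 -0.13   0.057]
top Y [(array([638.6, 195. ]), [638, 190, 2, 13, 20]), (array([385.4, 198.3]), [381, 194, 9, 9, 60]), (array([279.7, 207.2]), [276, 203, 8, 9, 58])]
blue [332.1 203. ] [329, 200, 7, 7, 34] [ 0.474 -0.094  0.057]
green [331.1 158.4] [328, 155, 7, 8, 46] [ 0.61  -0.091  0.057]
red [379.7 161. ] [377, 158, 6, 7, 29] [ 0.603 -0.237  0.057]
orange [360.3 254.5] [349, 243, 24, 24, 165] [ 0.322 -0.175  0.057]
orange [361.2 253.6] [358, 251, 7, 6, 35] [ 0.325 -0.178  0.057]
```

View pics/crop0.png

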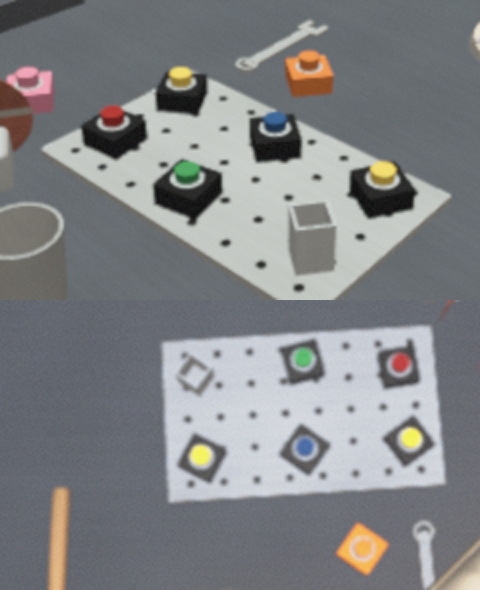

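All five pins show up clearly, with yellow at the two ends of the near row and blue between them. The top view sees the pin tops face-on, so I take positions from it.

```bash
python3 - <<'E'
from h import *
o=robot.get_obs();R=np.array(o["eef_rot"]);p=np.array(o["tcp_pos"])
S=[(259.7,176.3),(361.3,224.5)];T=[(385.4,198.3),(279.7,207.2)]
X=[]
for a,b in zip(T,S):
    x=plane("top",a,.057);X.append(x);print(x.round(4),"scene",plane("scene",b,.054).round(4),[v.round(4) for v in tri(a,b)])
for tgt,frm in((X[0],p),(X[1],X[0])):
    d=np.array(tgt)-frm;print("delta tool cm",(R.T@d*100).round(2))
print(o["tcp_pos"],np.linalg.norm(X[0][:2]),np.linalg.norm(X[1][:2]))
E
```

```text
[ 0.4887 -0.2518  0.057 ] scene [ 0.4878 -0.2533  0.054 ] [array([ 0.489, -0.252,  0.055]), np.float64(0.0002)]
[0.4617 0.061  0.057 ] scene [0.4632 0.0614 0.054 ] [array([0.4624, 0.0611, 0.0534]), np.float64(0.0005)]
delta tool cm [-32.22  10.4   17.38]
delta tool cm [-11.73  29.13   0.03]
[ 0.24840751 -0.49038779  0.2307499 ] 0.549772895767383 0.4657373668207678
```

step_arm([
  [0,0,0,-3.22,1.04,0.6,-1],
  [0,0,0,-3.22,1.04,0.6,-1],
  [0,0,0,-3.22,1.04,0.6,-1],
  [0,0,0,-3.22,1.04,0.6,-1],
  [0,0,0,-3.22,1.04,0.6,-1],
  [0,0,0,-3.22,1.04,0.6,-1],
  [0,0,0,-3.22,1.04,0.6,-1],
  [0,0,0,-3.22,1.04,0.6,-1],
  [0,0,0,-3.22,1.04,0.6,-1],
  [0,0,0,-3.22,1.04,0.6,-1],
  [0,0,0,0,0,0,-1],
  [0,0,0,0,0,0,-1],
])

```text
t: 1.7
tcp_pos: [0.4885, -0.2525, 0.1712]
eef_rot: [[-0.892, -0.452, -0.001], [-0.452, 0.892, -0.0], [0.001, 0.0, -1.0]]
force: [-0.5, -0.7, 0.3]
gripper_width: -0.0001
finger_force: 0.0
```

step_arm([
  [0,0,0,0,0,2.5,-1],
  [0,0,0,0,0,2.5,-1],
  [0,0,0,0,0,2.5,-1],
  [0,0,0,0,0,2.0,-1],
  [0,0,0,0,0,0.8,-1],
  [0,0,0,0,0,0,-1],
  [0,0,0,0,0,0,-1],
])

```text
t: 2.58
tcp_pos: [0.4893, -0.2528, 0.0693]
eef_rot: [[-0.892, -0.452, 0.002], [-0.452, 0.892, -0.001], [-0.001, -0.001, -1.0]]
force: [0.0, -0.2, 0.0]
gripper_width: 0.0002
finger_force: 0.0
```

```bash
python3 - <<'E'
from h import *
a=robot.camera("scene")[130:230,200:320];b=robot.camera("top")[150:250,330:450]
print(robot.get_obs()["force"])
cv2.imwrite("pics/c1.png",np.vstack([cv2.resize(i,None,fx=3,fy=3,interpolation=2) for i in(a,b)])[:,:,::-1])
E
```

```text
[0.63341252 0.30680223 0.89003835]
```

View pics/c1.png

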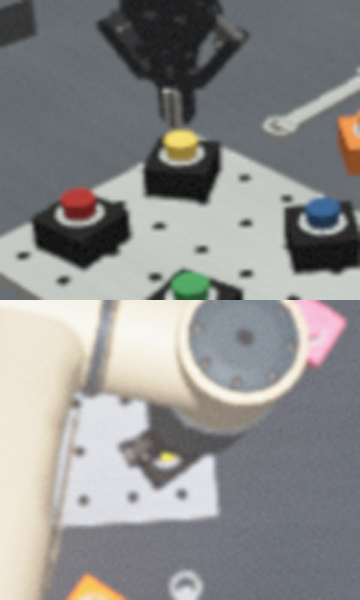

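The fingertips are centred over the yellow pin in the scene crop (finger at about x=178, pin at about x=180). I'll press slowly.

step_arm([
  [0,0,0,0,0,0.2,-1],
  [0,0,0,0,0,0.2,-1],
  [0,0,0,0,0,0.2,-1],
  [0,0,0,0,0,0.2,-1],
  [0,0,0,0,0,0.2,-1],
  [0,0,0,0,0,0.2,-1],
  [0,0,0,0,0,0.2,-1],
])

```text
t: 3.55
tcp_pos: [0.4888, -0.2524, 0.0545]
eef_rot: [[-0.892, -0.452, 0.0], [-0.452, 0.892, -0.0], [-0.0, -0.0, -1.0]]
force: [-0.6, 0.5, 3.8]
gripper_width: -0.0003
finger_force: 1.5
```

step_arm([
  [0,0,0,0,0,0.1,-1],
  [0,0,0,0,0,0.1,-1],
  [0,0,0,0,0,0.1,-1],
  [0,0,0,0,0,0.1,-1],
])

```text
t: 4.05
tcp_pos: [0.4888, -0.2524, 0.0503]
eef_rot: [[-0.892, -0.452, 0.0], [-0.452, 0.892, 0.0], [-0.0, -0.0, -1.0]]
force: [-2.0, 0.5, 3.3]
gripper_width: -0.0002
finger_force: 1.4
```

step_arm([
  [0,0,0,0,0,0.1,-1],
  [0,0,0,0,0,0.1,-1],
  [0,0,0,0,0,0.1,-1],
  [0,0,0,0,0,0.1,-1],
])

```text
t: 4.55
tcp_pos: [0.4888, -0.2524, 0.0462]
eef_rot: [[-0.892, -0.452, -0.0], [-0.452, 0.892, -0.0], [0.0, -0.0, -1.0]]
force: [-1.7, 1.0, 3.0]
gripper_width: -0.0001
finger_force: 1.4
```

step_arm([
  [0,0,0,0,0,0.05,-1],
  [0,0,0,0,0,0.05,-1],
])

```text
t: 4.8
tcp_pos: [0.4888, -0.2524, 0.0453]
eef_rot: [[-0.892, -0.452, 0.0], [-0.452, 0.892, -0.0], [-0.0, -0.0, -1.0]]
force: [-0.2, 0.4, 3.0]
gripper_width: -0.0002
finger_force: 1.4
```

step_arm([
  [0,0,0,0,0,0.05,-1],
])

```text
t: 4.92
tcp_pos: [0.4888, -0.2524, 0.0448]
eef_rot: [[-0.892, -0.452, 0.0], [-0.452, 0.892, -0.0], [-0.0, -0.0, -1.0]]
force: [-1.1, 0.3, 2.5]
gripper_width: -0.0003
finger_force: 1.4
```

step_arm([
  [0,0,0,0,0,0.05,-1],
])

```text
t: 5.05
tcp_pos: [0.4888, -0.2524, 0.0443]
eef_rot: [[-0.892, -0.452, 0.0], [-0.452, 0.892, -0.0], [-0.0, -0.0, -1.0]]
force: [-1.3, 0.4, 2.4]
gripper_width: 0.0001
finger_force: 1.4
```

step_arm([
  [0,0,0,0,0,0.03,-1],
])

```text
t: 5.18
tcp_pos: [0.4888, -0.2524, 0.0441]
eef_rot: [[-0.892, -0.452, 0.0], [-0.452, 0.892, -0.0], [-0.0, -0.0, -1.0]]
force: [-1.7, 1.2, 5.2]
gripper_width: 0.0002
finger_force: 2.5
```

step_arm([
  [0,0,0,0,0,0.03,-1],
])

```text
t: 5.3
tcp_pos: [0.4888, -0.2524, 0.0441]
eef_rot: [[-0.892, -0.452, 0.0], [-0.452, 0.892, -0.0], [-0.0, -0.0, -1.0]]
force: [-2.9, 1.8, 6.6]
gripper_width: 0.0001
finger_force: 3.5
```

The first pin is on its hard stop: the TCP holds at 44.1 mm while the force rises. Lifting and crossing to the second one.

step_arm([
  [0,0,0,0,0,-0.5,-1],
  [0,0,0,0,0,-2.5,-1],
  [0,0,0,0,0,-3.0,-1],
  [0,0,0,0,0,-3.0,-1],
])

```text
t: 5.8
tcp_pos: [0.4887, -0.2523, 0.1344]
eef_rot: [[-0.892, -0.452, -0.0], [-0.452, 0.892, 0.0], [0.0, 0.0, -1.0]]
force: [1.1, -0.3, -0.3]
gripper_width: 0.0001
finger_force: 0.0
```

step_arm([
  [0,0,0,-1.47,3.645,0,-1],
  [0,0,0,-1.47,3.645,0,-1],
  [0,0,0,-1.47,3.645,0,-1],
  [0,0,0,-1.47,3.645,0,-1],
  [0,0,0,-1.47,3.645,0,-1],
  [0,0,0,-1.47,3.645,0,-1],
  [0,0,0,-1.47,3.645,0,-1],
  [0,0,0,-1.47,3.645,0,-1],
  [0,0,0,0,0,0,-1],
  [0,0,0,0,0,0,-1],
])

```text
t: 7.05
tcp_pos: [0.4619, 0.0608, 0.1336]
eef_rot: [[-0.892, -0.452, -0.0], [-0.452, 0.892, -0.0], [0.0, 0.0, -1.0]]
force: [-0.1, 0.1, 0.6]
gripper_width: -0.0003
finger_force: 0.0
```

step_arm([
  [0,0,0,0,0,2.0,-1],
  [0,0,0,0,0,2.5,-1],
  [0,0,0,0,0,1.5,-1],
  [0,0,0,0,0,0.5,-1],
  [0,0,0,0,0,0,-1],
])

```text
t: 7.68
tcp_pos: [0.4621, 0.0603, 0.0688]
eef_rot: [[-0.892, -0.451, -0.0], [-0.451, 0.892, -0.0], [0.0, -0.0, -1.0]]
force: [0.3, -0.3, 0.2]
gripper_width: -0.0002
finger_force: 0.0
```

```bash
python3 - <<'E'
from h import *
a=robot.camera("scene")[140:290,190:420]
cv2.imwrite("pics/c2.png",cv2.resize(a,None,fx=3,fy=3,interpolation=2)[:,:,::-1])
E
```

```text
(no output)
```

View pics/c2.png

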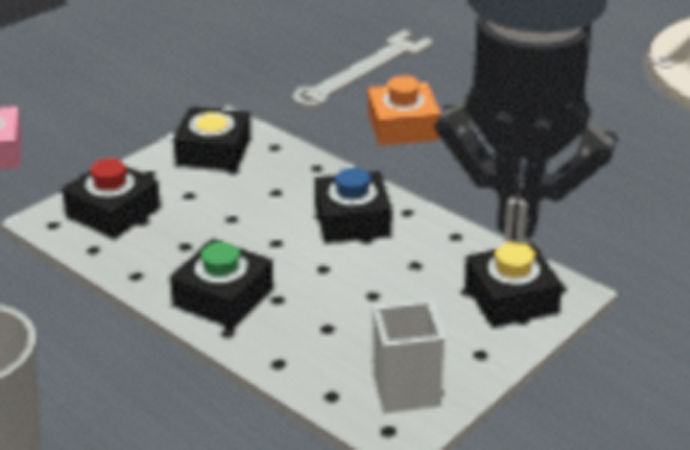

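The far yellow pin at (212,123) in the crop is flush-down with its block in place. The fingertips at (516,235) sit right over the second pin at (515,258).

step_arm([
  [0,0,0,0,0,0.2,-1],
  [0,0,0,0,0,0.2,-1],
  [0,0,0,0,0,0.2,-1],
  [0,0,0,0,0,0.2,-1],
  [0,0,0,0,0,0.2,-1],
  [0,0,0,0,0,0.2,-1],
  [0,0,0,0,0,0.2,-1],
])

```text
t: 8.6
tcp_pos: [0.462, 0.0609, 0.0547]
eef_rot: [[-0.892, -0.452, 0.0], [-0.452, 0.892, -0.0], [-0.0, -0.0, -1.0]]
force: [-1.2, -0.8, 3.3]
gripper_width: 0.0003
finger_force: 1.5
```

step_arm([
  [0,0,0,0,0,0.1,-1],
  [0,0,0,0,0,0.1,-1],
  [0,0,0,0,0,0.1,-1],
  [0,0,0,0,0,0.1,-1],
  [0,0,0,0,0,0.1,-1],
  [0,0,0,0,0,0.1,-1],
  [0,0,0,0,0,0.1,-1],
])

```text
t: 9.48
tcp_pos: [0.462, 0.0609, 0.0476]
eef_rot: [[-0.892, -0.452, 0.0], [-0.452, 0.892, 0.0], [-0.0, -0.0, -1.0]]
force: [-0.6, 0.3, 2.3]
gripper_width: 0.0002
finger_force: 1.4
```

step_arm([
  [0,0,0,0,0,0.1,-1],
  [0,0,0,0,0,0.1,-1],
  [0,0,0,0,0,0.05,-1],
])

```text
t: 9.85
tcp_pos: [0.462, 0.0609, 0.0451]
eef_rot: [[-0.892, -0.452, -0.0], [-0.452, 0.892, -0.0], [0.0, -0.0, -1.0]]
force: [-1.5, 0.1, 3.5]
gripper_width: 0.0002
finger_force: 1.4
```

step_arm([
  [0,0,0,0,0,0.05,-1],
])

```text
t: 9.98
tcp_pos: [0.462, 0.0609, 0.0446]
eef_rot: [[-0.892, -0.452, 0.0], [-0.452, 0.892, 0.0], [-0.0, 0.0, -1.0]]
force: [0.1, 0.0, 2.7]
gripper_width: 0.0002
finger_force: 1.4
```

step_arm([
  [0,0,0,0,0,0.05,-1],
])

```text
t: 10.1
tcp_pos: [0.462, 0.0609, 0.0442]
eef_rot: [[-0.892, -0.452, 0.0], [-0.452, 0.892, -0.0], [-0.0, -0.0, -1.0]]
force: [-2.2, 0.5, 2.3]
gripper_width: -0.0001
finger_force: 1.4
```

step_arm([
  [0,0,0,0,0,0.03,-1],
])

```text
t: 10.22
tcp_pos: [0.462, 0.0609, 0.0441]
eef_rot: [[-0.892, -0.452, 0.0], [-0.452, 0.892, -0.0], [-0.0, -0.0, -1.0]]
force: [-1.5, 0.2, 5.8]
gripper_width: -0.0
finger_force: 3.2
```

On the hard stop (same 44.1 mm). Taking the hand away.

step_arm([
  [0,0,0,0,0,-0.5,-1],
  [0,0,0,0,0,-2.5,-1],
  [0,0,0,0,0,-4.0,-1],
  [0,0,0,0,0,-4.0,-1],
  [0,0,0,0,0,-3.0,-1],
  [0,0,0,0,0,0,-1],
  [0,0,0,0,0,0,-1],
])

```text
t: 11.1
tcp_pos: [0.4615, 0.0609, 0.1833]
eef_rot: [[-0.892, -0.452, -0.001], [-0.452, 0.892, 0.0], [0.001, 0.001, -1.0]]
force: [0.6, -0.6, -0.2]
gripper_width: -0.0002
finger_force: 0.0
```

```bash
python3 - <<'E'
from h import *
a=robot.camera("scene")[140:290,190:420]
print(robot.get_obs()["force"])
cv2.imwrite("pics/c3.png",cv2.resize(a,None,fx=3,fy=3,interpolation=2)[:,:,::-1])
E
```

```text
[-1.21022094  0.59069499 -0.53774827]
```

View pics/c3.png

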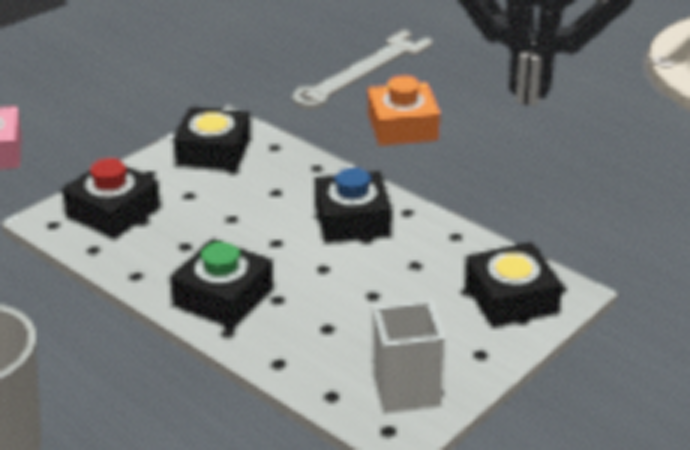

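Both yellow pins, at (212,123) and (514,267) in the crop, are flush. Everything else is where it was and the hand is clear.

```bash
python3 -c "
from workcell import robot
print(robot.sign_off())"
```

```text
the job is handed in; nothing more can be done
None
```

Both yellow pins are pressed down to their hard stops with about 7 N at most; the last picture shows their blocks and the other stops in place and the hand clear, and the job is handed in (no verdict was returned).

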